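# Put the jade pieces back into their trays

### The job

The viewing is over: sort the jewellery back into the three lined wooden trays. Lay both jade bangles flat and side by side in the large undivided tray, stand the two ring stands upright in the divided tray, one in each bay, and set the closed ring box upright on the floor of the small square tray. Do not knock over the spray bottle or the pump bottle.

Things in the scene. Friction and masses are not known exactly. Their poses are not given: they have to be found in the camera images.
- bangle_1_center (a point): Centre of a green jade bangle lying flat on the table: a ring of 73 mm outer and 55 mm inner diameter, so the band is 9 mm wide (radially) and 14 mm high; 55 g. This point is in the middle of the empty hole, 7 mm above the surface it lies on; z up. Its band can be pinched across its 9 mm at any side, one finger in the hole. The two bangles are alike.
- bangle_2_center (a point): Centre of a green jade bangle lying flat on the table: a ring of 73 mm outer and 55 mm inner diameter, so the band is 9 mm wide (radially) and 14 mm high; 55 g. This point is in the middle of the empty hole, 7 mm above the surface it lies on; z up. Its band can be pinched across its 9 mm at any side, one finger in the hole. The two bangles are alike.
- ring_stand_1_center (a point): Centre of a ring stand: an upright grey suede cylinder, 44 mm in diameter and 36 mm tall, with a small silver ring with a green stone fixed upright on its top (overall height 57 mm); 70 g. This point is on the cylinder's axis, 18 mm above its underside; z up. The two stands are alike.
- ring_stand_2_center (a point): Centre of a ring stand: an upright grey suede cylinder, 44 mm in diameter and 36 mm tall, with a small silver ring with a green stone fixed upright on its top (overall height 57 mm); 70 g. This point is on the cylinder's axis, 18 mm above its underside; z up. The two stands are alike.
- ring_box_center (a point): Centre of a closed square ring box in grey suede, 50 x 50 mm and 38 mm tall, with a dark seam and a small brass clasp on one side; 80 g. This point is half-way up, 19 mm above its underside; x and y along its sides, z up.
- bangle_tray: Bangle tray: the largest of three wooden trays with black lining, oblong, one open space with no divider, 128 (x) x 228 (y) x 18 (z) mm outside, walls and floor 4 mm thick. Origin: centre of its underside, on the table. It is fixed to the table. Its floor surface is 4 mm above the origin, its rim 18 mm.
- stand_tray: Stand tray: the oblong wooden tray with black lining split by one divider into two equal bays, 112 (x) x 216 (y) x 18 (z) mm outside, walls, floor and divider 4 mm thick; the divider runs along its x and is as high as the walls. Origin: centre of its underside, on the table. It is fixed to the table. The bays' centres are 53 mm from the origin along +y and -y; each bay is 104 x 102 mm inside; floor surface 4 mm above the origin, rim 18 mm.
- box_tray: Box tray: the square wooden tray with black lining, one open space, 118 x 118 x 18 mm outside, walls and floor 4 mm thick. Origin: centre of its underside, on the table. It is fixed to the table. Its floor surface is 4 mm above the origin, its rim 18 mm.
- spray_bottle: Bystander: a clear spray bottle with a teal label and white pump head, 42 mm in diameter, 147 mm tall, standing on the table beyond the trays. Origin: centre of its underside. It stays upright unless knocked over.
- pump_bottle: Bystander: a wide bottle with violet contents and a white cap, 62 mm in diameter, 112 mm tall, standing on the table beyond the trays. Origin: centre of its underside. It stays upright unless knocked over.
Things that resemble listed ones, but are neither listed nor needed, are in the scene too. Leave any grey or orange look-alike of the part that bears bangle_2_center alone.

How it is judged (in metres and radians):
At the end, for the whole second after the job is handed in: Both bangles flat (within 0.12 rad) on the floor of the undivided tray, ring stands upright on the floor of the divided tray, one per bay, ring box upright on the floor of the square tray; all released and at rest (under 0.02 m/s) (x of bangle_1_center in the frame of bangle_tray between -0.027 and 0.027 m and y of bangle_1_center in the frame of bangle_tray between -0.077 and 0.077 m and z of each of bangle_1_center, bangle_2_center in the frame of bangle_tray below 0.015 m and (angle between bangle_1_center's own z axis and vertical below 0.12 rad or angle between bangle_1_center's own z axis and vertical above 3.02 rad) and x of bangle_2_center in the frame of bangle_tray between -0.027 and 0.027 m and y of bangle_2_center in the frame of bangle_tray between -0.077 and 0.077 m and (angle between bangle_2_center's own z axis and vertical below 0.12 rad or angle between bangle_2_center's own z axis and vertical above 3.02 rad) and ((x of ring_stand_1_center in the frame of stand_tray between -0.034 and 0.034 m and y of ring_stand_1_center in the frame of stand_tray between 0.02 and 0.09 m and z of each of ring_stand_1_center, ring_stand_2_center in the frame of stand_tray below 0.027 m and angle between each of ring_stand_1_center, ring_stand_2_center's own z axis and vertical below 0.12 rad and x of ring_stand_2_center in the frame of stand_tray between -0.034 and 0.034 m and y of ring_stand_2_center in the frame of stand_tray between -0.09 and -0.02 m) or (x of ring_stand_2_center in the frame of stand_tray between -0.034 and 0.034 m and y of ring_stand_2_center in the frame of stand_tray between 0.02 and 0.09 m and z of each of ring_stand_2_center, ring_stand_1_center in the frame of stand_tray below 0.027 m and angle between each of ring_stand_2_center, ring_stand_1_center's own z axis and vertical below 0.12 rad and x of ring_stand_1_center in the frame of stand_tray between -0.034 and 0.034 m and y of ring_stand_1_center in the frame of stand_tray between -0.09 and -0.02 m)) and x of ring_box_center in the frame of box_tray between -0.034 and 0.034 m and y of ring_box_center in the frame of box_tray between -0.034 and 0.034 m and z of ring_box_center in the frame of box_tray below 0.028 m and angle between ring_box_center's own z axis and vertical below 0.12 rad and linear speed of each of bangle_1, bangle_2, ring_stand_1, ring_stand_2, ring_box below 0.02 m/s); the robot touches nothing.
It fails at once if the spray bottle is knocked over (angle between spray_bottle's own z axis and vertical above 0.6 rad).
It fails at once if the pump bottle is knocked over (angle between pump_bottle's own z axis and vertical above 0.6 rad).
It also fails if it takes over 102 s, if anything falls off the work surface, if the arm or the gripper's body presses on something with over 40 N, if the wrist force passes 120 N, or if a joint passes its speed limit or range.

### The arm

A 6-joint arm with a two-finger parallel gripper is mounted at the origin on the work surface. World frame = base frame: x ahead of the robot, y to its left, z up, the work surface at z = 0. Lengths are in m, angles in degrees, forces in N, time in s.
With the tool pointing down it reaches from about 0.35 to 0.975 m from the base axis. Payload 17.4 kg.
Tool frame: the origin (TCP) lies midway between the tips of the shut fingers; the grasp point (between the pads) lies 19 mm behind it; z points along the fingers, y is the line along which they close (so a half turn about z gives the same grasp; the last joint's range is limited). The gripper opens to 85 mm and grips with 20 to 120 N. Pads are 22 mm wide; open, the fingers measure 114 mm over their backs; the gripper's body (76 mm by 85 mm) begins 54 mm behind the grasp point. The pads swing forward as they close: fully open they stand 13 mm farther back than shut.
Start: joints at [68.709, 6.646, 82.598, -0, 90.757, -2.166], TCP at [0.221, 0.638, 0.231] pointing down, gripper open.
Joint ranges: [-162.19, 162.19], [-47.58, 125.68], [4.15, 143.07], [-65.23, 245.23], [0.69, 171.88], [-170.13, 170.13]. Speed limits (degrees/s): [108.29, 108.29, 127.2, 180, 180, 180].

### API

Orientations are given as [roll, pitch, yaw] about the fixed x, y, z axes, in that order (R = Rz(yaw) Ry(pitch) Rx(roll)).
In Python, from bench import * gives the robot as it stands. Calls block until the motion is done:
- move_to(position, orientation): joint-space move of the TCP to a pose.
- move_straight(position, rotation=None, vel=0.15, guard=None): straight line of the TCP; rotation=None keeps the orientation; vel is the mean speed in m/s. With guard (N) it stops when the force on the tool has changed by that much, and returns True; else False.
- move_j(angles): joint-space move.
- open_gripper() and grasp(newtons=None): open the fingers fully, or close them until they stop; newtons is the grip in N (None keeps the last).
- dwell(seconds).
- ik(position, orientation): joint angles nearest the present ones, or None.
- capture(name): name is "scene" or "top"; returns (picture, depth): 480x640x3 uint8, red, green, blue; 480x640 float32, m along the optical axis (not along the pixel's ray), 0 where there is no reading.
- calibration(name): a dict with "fovy" (degrees; the focal length in pixels is half the picture's height over the tangent of half this angle, whatever the lens; pixels are square), "cx", "cy" (the principal point, pixels), "dist" ([k1, k2, p1, p2, k3] as OpenCV has them; the pictures are not rectified), "camera_from_world" (4x4, takes a point from world to camera coordinates). Camera axes: x right, y up, looking along -z (the intrinsics and any distortion apply to the point x, -y, -z); pixel columns grow to the right and rows downward; lengths in m; the calibration is good to about 2 mm. A picture is of the moment at which its call begins. calibration takes no time and is no camera call.
A pose or a line that the arm cannot do raises PlanningError and nothing moves.
- finish_job(): hands the job in; it is judged then, once.
Readings, each from a call of its own:
- current_clock(): time.
- current_qpos(): joint angles.
- current_joint_vel(): joint speeds.
- current_tau(): joint torques, N m.
- current_position(): TCP position.
- current_tool_rot(): TCP orientation.
- current_ft_force(): force on the tool from outside, world axes, zero at the start.
- current_torque(): the same for the moment, N m.
- current_grip_width(): finger opening in m.
- current_finger_force(): force on a finger pad.
Only numpy, scipy, OpenCV 4.12 (cv2) and the standard library are available. Lean on these libraries where they do the work, as an engineer would, in place of code of your own. Each camera call takes 0.05 s, during which the arm holds its last target. There are 200 camera calls.

## Working session

There is one attempt and no reset: what is moved stays moved. The work goes in short steps, each a Python script; the robot and the scene stay as the last script left them, time stands still between calls to the robot, and variables do not carry over. Pictures are saved under pics/ and viewed, at most 14 in all, crops included, and the job is handed in when it is done.

```bash
mkdir -p pics; ls
python3 - <<'E'
from bench import *
import cv2,numpy as np
for n in("scene","top"):
    p,d=capture(n); cv2.imwrite(f"pics/{n}0.png",p[:,:,::-1]); np.save(f"pics/{n}0.npy",d)
    c=calibration(n); print(n,c, (d>0).mean())
E
```

```text
pics
scene {'fovy': 49.703891010906865, 'cx': 318.9021424667891, 'cy': 237.57342982498133, 'dist': array([-0.0566978,  0.       ,  0.       ,  0.       ,  0.       ]), 'camera_from_world': array([[-0.74825114,  0.66334692, -0.00954386,  0.32965425],
       [-0.49121239, -0.54430052,  0.68003481,  0.25912492],
       [ 0.44590427,  0.51352488,  0.73311771, -1.38153788],
       [ 0.        ,  0.        ,  0.        ,  1.        ]])} 0.9959993489583333
top {'fovy': 46.285750580964255, 'cx': 328.23244394223906, 'cy': 239.46711336500778, 'dist': array([-0.00733073,  0.        ,  0.        ,  0.        ,  0.        ]), 'camera_from_world': array([[-0.01265256, -0.99991796,  0.00199756,  0.06628597],
       [ 0.99268131, -0.01232099,  0.12013334, -0.49821124],
       [-0.12009887,  0.00350294,  0.99275576, -1.31823817],
       [ 0.        ,  0.        ,  0.        ,  1.        ]])} 0.995849609375
```

View pics/scene0.png

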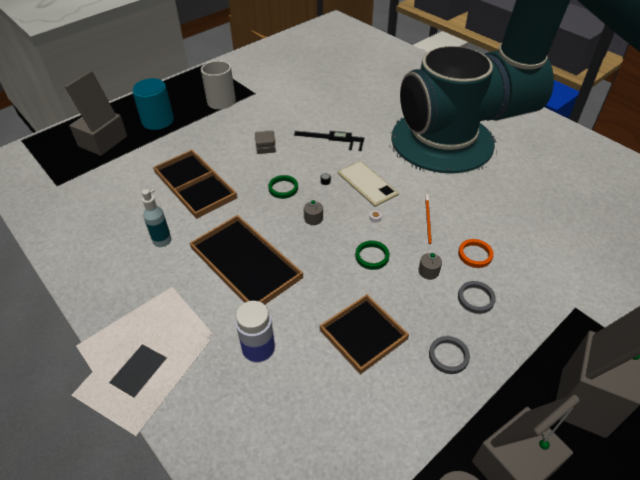

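View pics/top0.png

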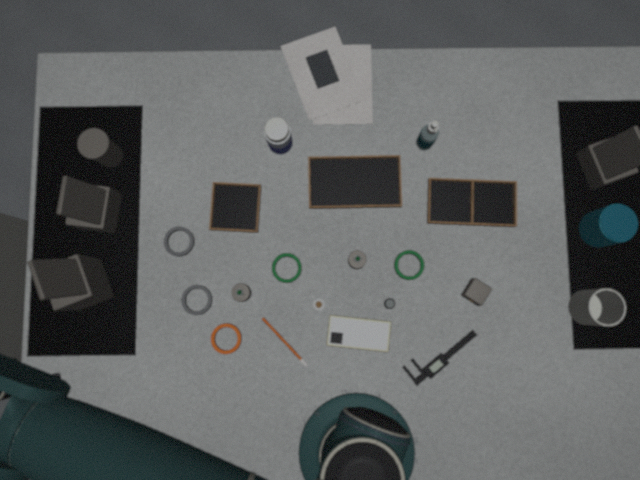

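Both pictures show two green bangles at top px (287,268) and (409,265). The stands are at (242,292) and (357,260), and the box is at (477,292). The trays are at (236,207) square, (355,182) undivided and (472,202) divided, and the bottles at (279,135) and (428,135).

Look-alikes for the bangles are the grey rings at (180,241) and (197,299) and the orange ring at (226,338). For the stands they are the small cap at (390,303) and the ring at (318,304). For the box they are the large grey display boxes on the black mats. I choose the green rings, the two 44 mm grey cylinders and the small box at (477,292).

```bash
cat > h.py <<'E'
from bench import *
import cv2, numpy as np
def K(c):
    f=240/np.tan(np.radians(c["fovy"]/2)); return np.array([[f,0,c["cx"]],[0,f,c["cy"]],[0,0,1]])
def cloud(name,d):
    c=calibration(name); v,u=np.mgrid[:480,:640].astype(float)
    n=cv2.undistortPoints(np.stack([u,v],-1).reshape(-1,1,2),K(c),np.array(c["dist"])).reshape(480,640,2)
    P=np.stack([n[...,0]*d,-n[...,1]*d,-d],-1); T=np.linalg.inv(c["camera_from_world"])
    return P@T[:3,:3].T+T[:3,3]
def ray(name,px):
    c=calibration(name)
    n=cv2.undistortPoints(np.array(px,float).reshape(-1,1,2),K(c),np.array(c["dist"])).reshape(2)
    T=np.linalg.inv(c["camera_from_world"]); r=T[:3,:3]@np.array([n[0],-n[1],-1]); return T[:3,3],r/np.linalg.norm(r)
def tri(a,b):
    (o1,r1),(o2,r2)=ray("top",a),ray("scene",b)
    s=np.linalg.lstsq(np.stack([r1,-r2],1),o2-o1,rcond=None)[0]
    p,q=o1+s[0]*r1,o2+s[1]*r2; return (p+q)/2,np.linalg.norm(p-q)
def atz(name,px,z):
    o,r=ray(name,px); return o+r*(z-o[2])/r[2]
E
cat > m.py <<'E'
from h import *
np.set_printoptions(precision=4,suppress=True)
I={n:cv2.imread(f"pics/{n}0.png") for n in("top","scene")}
C={n:cloud(n,np.load(f"pics/{n}0.npy")) for n in I}
H={n:cv2.cvtColor(I[n],cv2.COLOR_BGR2HSV) for n in I}
def win(n,px,r):
    m=np.zeros((480,640),bool); m[px[1]-r:px[1]+r,px[0]-r:px[0]+r]=1; return m
for nm,a,b in(("bangle",(287,268),(372,255)),("bangle",(409,265),(283,186))):
    e=[]
    for n,p in(("top",a),("scene",b)):
        h=H[n]; m=win(n,p,24)&(h[...,0]>45)&(h[...,0]<90)&(h[...,1]>120)
        ct=max(cv2.findContours(m.astype(np.uint8),0,2)[0],key=cv2.contourArea)
        el=cv2.fitEllipse(ct); e.append(el[0]); P=C[n][m]; 
        print(nm,n,el,"z med/95",np.median(P[:,2]),np.percentile(P[:,2],95),"atz",atz(n,el[0],.009))
    print("  tri",tri(*e))
for nm,a,b,r in(("stand",(242,292),(430,265),16),("stand",(357,260),(313,211),16),("box",(477,292),(265,142),20)):
    for n,p in(("top",a),("scene",b)):
        P=C[n]; m=win(n,p,r)&(P[...,2]>.028)&(P[...,2]<.045); Q=P[m]
        (cx,cy),sz,an=cv2.minAreaRect(Q[:,:2].astype(np.float32)); cc=cv2.minEnclosingCircle(Q[:,:2].astype(np.float32))
        print(nm,n,m.sum(),"zmed",np.median(Q[:,2]),"mean",Q.mean(0),"rect",(cx,cy),sz,an,"circ",cc)
for nm,a,b,r in(("boxtray",(236,207),(364,333),50),("bangletray",(355,182),(246,260),60),("standtray",(472,202),(195,182),55)):
    e=[]
    for n,p in(("top",a),("scene",b)):
        h=H[n]; m=win(n,p,r)&(h[...,0]<20)&(h[...,1]>90)&(h[...,2]>40)
        k=cv2.connectedComponentsWithStats(m.astype(np.uint8)); i=1+k[2][1:,4].argmax(); m=k[1]==i
        P=C[n][m]; top=P[:,2]; Q=np.array([atz(n,(x,y),.018)[:2] for y,x in np.argwhere(m)],np.float32)
        R=cv2.minAreaRect(Q); e.append(cv2.minAreaRect(np.argwhere(m)[:,::-1].astype(np.float32))[0])
        print(nm,n,"z med,90",np.median(top),np.percentile(top,90),"rect@rim",R)
for nm,a in(("pump",(279,135)),("spray",(428,135))):
    P=C["top"]; m=win("top",a,24)&(P[...,2]>.03); print(nm,P[m].min(0),P[m].max(0))
    b=[(256,330),(155,220)][nm=="spray"]; P=C["scene"]; m=win("scene",b,34)&(P[...,2]>.03); print(nm,P[m].min(0),P[m].max(0))
big=cv2.resize(I["top"][170:350,160:520],None,fx=2.2,fy=2.2,interpolation=cv2.INTER_CUBIC); cv2.imwrite("pics/crop.png",big)
print("table z",[np.median(C[n][300:305,300:305] if n=="top" else C[n][300:310,340:345],axis=(0,1)) for n in C])
E
python3 m.py
```

```text
bangle top ((286.1547546386719, 267.5531311035156), (26.60184669494629, 26.877729415893555), 173.0157012939453) z med/95 0.014905026022878465 0.01997673874638419 atz [0.4342 0.1628 0.009 ]
bangle scene ((371.9380187988281, 254.41732788085938), (27.537431716918945, 32.65907669067383), 96.10724639892578) z med/95 0.013695010185676149 0.017227450996700616 atz [0.4335 0.1618 0.009 ]
  tri (array([0.4342, 0.1626, 0.0103]), np.float64(0.00030389271597194715))
bangle top ((408.68072509765625, 264.6502990722656), (26.653718948364258, 26.96108627319336), 59.42753601074219) z med/95 0.015633423524097245 0.020537359732763015 atz [ 0.4376 -0.1345  0.009 ]
bangle scene ((282.7782897949219, 186.17567443847656), (21.828529357910156, 28.55735969543457), 86.31636810302734) z med/95 0.012943741432707767 0.01661341657051264 atz [ 0.4372 -0.1351  0.009 ]
  tri (array([ 0.4376, -0.1344,  0.0097]), np.float64(0.00016141352771209262))
stand top 227 zmed 0.03690757663904232 mean [0.3751 0.2682 0.037 ] rect (0.3759220242500305, 0.26896119117736816) (0.04119124636054039, 0.04255395382642746) 89.34282684326172
[... 1965 characters left out ...]
02453818917274475), (0.13254356384277344, 0.2369527369737625), 0.2668590545654297)
standtray top z med,90 0.014570613916777053 0.01964961560315368 rect@rim ((0.6056696176528931, -0.29114478826522827), (0.0957983136177063, 0.040417756885290146), 20.149158477783203)Traceback (most recent call last):
  File "m.py", line 26, in <module>
    P=C[n][m]; top=P[:,2]; Q=np.array([atz(n,(x,y),.018)[:2] for y,x in np.argwhere(m)],np.float32)
                                       ~~~^^^^^^^^^^^^^^
  File "h.py", line 19, in atz
    o,r=ray(name,px); return o+r*(z-o[2])/r[2]
        ~~~^^^^^^^^^
  File "h.py", line 11, in ray
    c=calibration(name)
ValueError: time passes only in moves, steps and waits
```

Bangle, stand and box heights match the text. Next I cache the calibration and make the tray mask more tolerant.

```bash
sed -i 's/^def K/import functools\n_cal=calibration\ncalibration=functools.lru_cache(None)(_cal)\ndef K/' h.py
python3 - <<'E'
s=open('m.py').read()
s=s.replace("m=win(n,p,r)&(h[...,0]<20)&(h[...,1]>90)&(h[...,2]>40)","m=win(n,p,r)&((h[...,0]<20)|(h[...,0]>175))&(h[...,1]>(60 if n=='top' else 90))&(h[...,2]>40); m=cv2.morphologyEx(m.astype(np.uint8),cv2.MORPH_CLOSE,np.ones((3,3)))")
open('m.py','w').write(s)
E
python3 m.py | grep -v -e ^bangle' ' -e ^stand' ' -e tri
```

```text
box top 454 zmed 0.03890506203876076 mean [ 0.3697 -0.2908  0.0386] rect (0.3699267506599426, -0.2924143373966217) (0.05069151520729065, 0.05157460644841194) 57.53133010864258 circ ((0.3696432113647461, -0.2918890714645386), 0.033158015459775925)
box scene 284 zmed 0.0386247878662031 mean [ 0.3722 -0.2869  0.0377] rect (0.36888086795806885, -0.29157277941703796) (0.05581358075141907, 0.050264623016119) 56.98360061645508 circ ((0.368399441242218, -0.2932262122631073), 0.035403940826654434)
boxtray top z med,90 0.016593204650053206 0.021423473073906244 rect@rim ((0.5837475061416626, 0.2869698107242584), (0.1172049418091774, 0.11705071479082108), 86.37124633789062)
boxtray scene z med,90 0.014915085191444966 0.019781378305698264 rect@rim ((0.586065411567688, 0.28870588541030884), (0.12260803580284119, 0.12308283895254135), 86.38042449951172)
bangletray top z med,90 0.01616154565819905 0.02155449520265218 rect@rim ((0.6433600187301636, -0.007039368152618408), (0.22480767965316772, 0.1277407705783844), 89.51371765136719)
bangletray scene z med,90 0.01531873475065465 0.019966687266732886 rect@rim ((0.6458436846733093, -0.002453818917274475), (0.13254356384277344, 0.2369527369737625), 0.2668590545654297)
standtray top z med,90 0.014653688487816785 0.021124379510335346 rect@rim ((0.5887852311134338, -0.2924543023109436), (0.2158738225698471, 0.11139130592346191), 86.98744201660156)
standtray scene z med,90 0.013070959584652375 0.019632109167951082 rect@rim ((0.591651201248169, -0.2872026562690735), (0.23180963099002838, 0.11631197482347488), 86.851318359375)
pump [0.3371 0.0648 0.0301] [0.7763 0.208  1.3684]
pump [0.7192 0.1497 0.0301] [0.99   0.6318 0.8398]
spray [ 0.3371 -0.2019  0.0304] [0.7639 0.0648 1.3684]
spray [ 0.7238 -0.1951  0.03  ] [0.99   0.6318 0.8398]
table z [array([0.3508, 0.1253, 0.0005]), array([0.5657, 0.2097, 0.0012])]
```

View pics/crop.png

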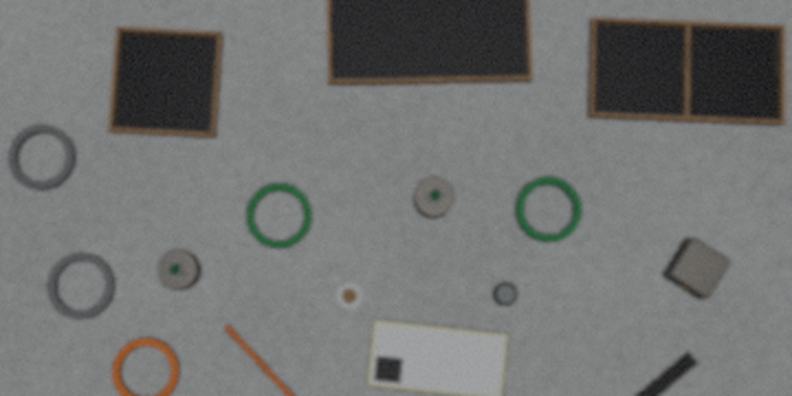

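The crop confirms the choice: two green bangles, two stands with green stones, and one square grey box. The tray rims sit at about 18 mm. I'll start with stand 2.

```bash
cat > act.py <<'E'
from h import *
def pose(x,y,z,yaws):
    q0=np.array(current_qpos()); best=None
    for w in yaws:
        q=ik([x,y,z],[180,0,w])
        if q is not None:
            c=np.abs(np.array(q)-q0).max()
            if best is None or c<best[0]: best=(c,w)
    return best[1]
def pick(x,y,z,yaw,N=30,hi=.16):
    w=pose(x,y,hi,[yaw,yaw+180,yaw-180]); move_to([x,y,hi],[180,0,w])
    hit=move_straight([x,y,z],vel=.15,guard=15); 
    if hit: print("HIT",current_position())
    grasp(N); dwell(.2); print("width",current_grip_width(),"f",current_finger_force(),"p",current_position())
    move_straight([x,y,hi],vel=.2); print("lifted width",current_grip_width(),"t",current_clock())
    return w
def place(x,y,z,yaws,hi=.16):
    w=pose(x,y,hi,yaws); move_to([x,y,hi],[180,0,w])
    hit=move_straight([x,y,z],vel=.12,guard=12)
    print("hit" if hit else "nohit",current_position(),"w",current_grip_width())
    open_gripper(); dwell(.2); move_straight([x,y,hi],vel=.2); print("t",current_clock())
E
python3 - <<'E'
from act import *
print(current_tool_rot(),current_clock())
pick(.4515,-.008,.014,0)
place(.5862,-.345,.0185,[-3,87,-93,177])
p,d=capture("scene"); cv2.imwrite("pics/s1.png",p[:,:,::-1])
E
```

```text
[-1.79941690e+02 -1.74277371e-03  1.60876146e+02] 0.1
width 0.04285521217769907 f 30.928516499698162 p [ 0.45181198 -0.00798857  0.01462543]
lifted width 0.04305883272513063 t 5.225
hit [ 0.58560275 -0.34465851  0.01861558] w 0.042422246777042025
t 9.2917
```

View pics/s1.png

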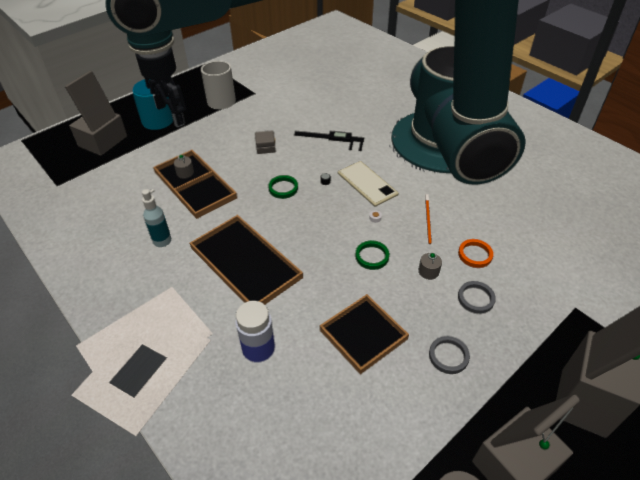

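The stand is upright in the far bay at (184,166). Next come the box and the other stand.

Run:
```python
from act import *
pick(.3698,-.2922,.014,57.3)
place(.584,.287,.0185,[-3.6,86.4,-93.6,176.4])
pick(.3758,.2692,.014,0)
place(.5918,-.239,.0185,[-3,87,-93,177])
p,d=capture("scene"); cv2.imwrite("pics/s2.png",p[:,:,::-1])
```

```text
width 0.049564568323871856 f 31.700010672211647 p [ 0.37006486 -0.29242028  0.01466105]
lifted width 0.0493344146795634 t 13.0833
hit [0.58340294 0.28673925 0.01851775] w 0.049549172604556393
t 17.95
width 0.04283121036495496 f 31.107699077110738 p [0.37607795 0.26937651 0.01460478]
lifted width 0.04250306892837539 t 21.9583
hit [ 0.59121389 -0.23872552  0.01859251] w 0.04220839313723714
t 26.6667
```

View pics/s2.png

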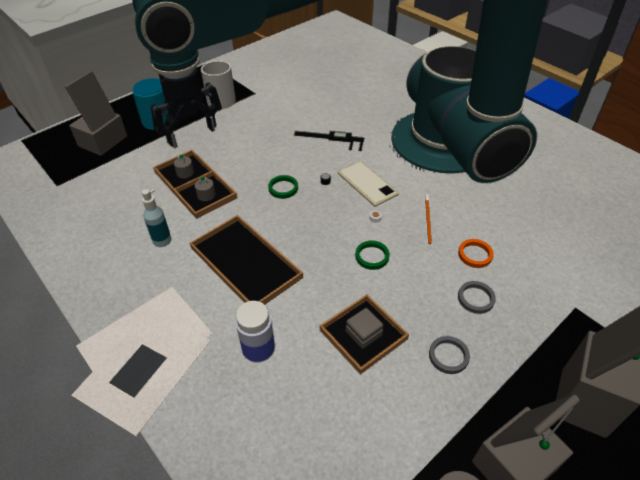

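Both stands sit in separate bays at (184,166) and (205,188), and the box is in the square tray at (365,325). Now the bangles.

```bash
python3 - <<'E'
from act import *
w=pick(.4376,-.0944,.003,0)
p,d=capture("scene"); cv2.imwrite("pics/s3.png",p[:,:,::-1])
place(.6435,-.040,.0078,[w])
p,d=capture("scene"); cv2.imwrite("pics/s4.png",p[:,:,::-1])
E
python3 -c "
import cv2;a=cv2.imread('pics/s3.png')[80:330,120:450];b=cv2.imread('pics/s4.png')[80:330,120:450];cv2.imwrite('pics/s34.png',cv2.resize(cv2.hconcat([a,b]),(792,300)))"
```

```text
width 0.009108499111177866 f 28.65495505160652 p [ 0.43771413 -0.09442547  0.00315783]
lifted width 0.00898170441510897 t 31.05
nohit [ 0.64394574 -0.04006865  0.00862224] w 0.009420082136435116
t 35.2083
```

View pics/s34.png

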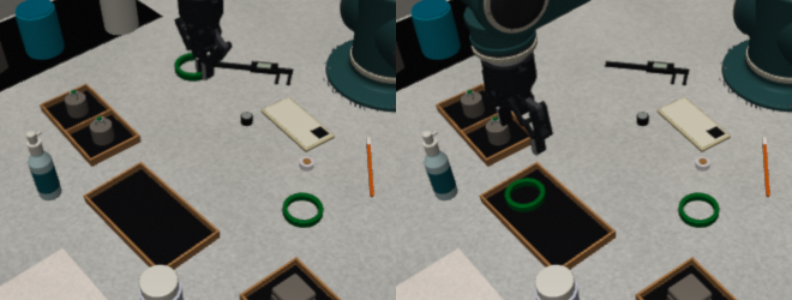

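The bangle lies in the far end of the undivided tray, at about (339,241) in the scene picture. Now the second one, then the arm moves clear and I check.

Run:
```python
from act import *
w=pick(.4342,.1226,.003,0)
place(.6435,.028,.0078,[w])
move_to([.40,.40,.3],[180,0,w])
np.set_printoptions(precision=4,suppress=True)
for n in("top","scene"):
    p,d=capture(n); cv2.imwrite(f"pics/{n}9.png",p[:,:,::-1]); C=cloud(n,d); h=cv2.cvtColor(p,cv2.COLOR_RGB2HSV)
    m=(h[...,0]>45)&(h[...,0]<90)&(h[...,1]>120)
    m&=(abs(C[...,0]-.6435)<.064)&(abs(C[...,1]+.006)<.114)&(C[...,2]<.05)
    for ct in cv2.findContours(m.astype(np.uint8),0,2)[0]:
        if len(ct)>20:
            e=cv2.fitEllipse(ct); k=np.zeros((480,640),np.uint8); cv2.drawContours(k,[ct],-1,1,-1); P=C[(k>0)&m]
            A=np.linalg.lstsq(np.c_[P[:,:2]-P[:,:2].mean(0),np.ones(len(P))],P[:,2],rcond=None)[0]
            print(n,atz(n,e[0],.013)-[.6435,-.006,0],"z med",np.median(P[:,2]),"slope",A[:2])
print(current_clock())
```

```text
width 0.008810243497405309 f 27.044836522545666 p [0.43432607 0.1225601  0.00318215]
lifted width 0.008546985498529029 t 39.3
nohit [0.64393384 0.02800155 0.00861615] w 0.00851607369546927
t 43.4667
top [0.0013 0.0655 0.013 ] z med 0.018673678346275313 slope [-0.0164 -0.0157]
top [ 0.0004 -0.0651  0.013 ] z med 0.019202771844745836 slope [-0.0034  0.0088]
scene [-0.0002  0.0643  0.013 ] z med 0.016016532642280812 slope [0.0027 0.0306]
scene [-0.0004 -0.0642  0.013 ] z med 0.015857527858912368 slope [0.012  0.0025]
45.2667
```

View pics/scene9.png

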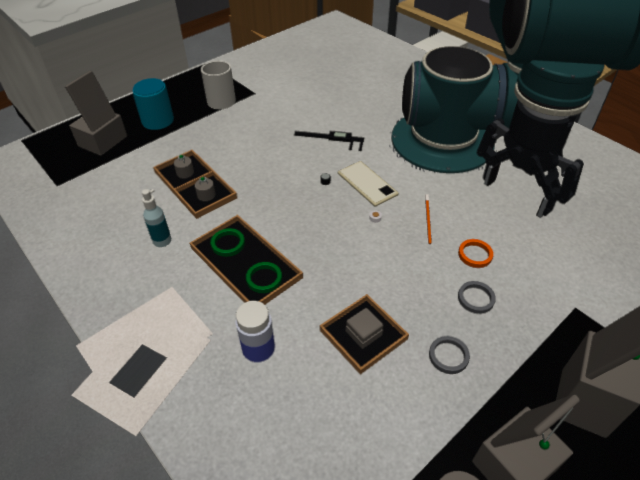

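Both bangles lie flat in the undivided tray at (228,242) and (264,277), within the allowed limits. The stands and box are in place, and both bottles are upright. Handing in.

```bash
python3 -c "
from bench import *
print(finish_job())"
```

```text
the job is handed in; nothing more can be done
None
```

I handed the job in at about 45 s of the 102 s allowed: both bangles, both ring stands and the ring box are in their trays with both bottles still standing, but no verdict came back.

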